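Fit and lock an absorber cartridge in its mount

ROBOT

A 6-joint arm with a two-finger parallel gripper is mounted at the origin on the work surface. World frame = base frame: x ahead of the robot, y to its left, z up, the work surface at z = 0. Lengths are in m, angles in rad, forces in N, time in s.
With the tool pointing down it reaches from about 0.4 to 0.825 m from the base axis. Payload 7 kg.
Tool frame: the origin (TCP) lies on the centre line of the jaws, within the pads' length; the fingertips stand 22 mm ahead of it and the grasp point (between the pads) lies 3 mm ahead of it; z points along the fingers, y is the line along which they close (so a half turn about z gives the same grasp; the last joint's range is limited). The gripper opens to 88 mm and grips with 3 to 60 N. Pads are 19 mm wide; open, the fingers measure 130 mm over their backs; the gripper's body (78 mm by 193 mm) begins 47 mm behind the grasp point.
Start: joints at [1.419, 0.359, 0.012, 0, -1.224, -0.288], TCP at [0.287, 0.611, 0.249] pointing down, gripper open.
Joint ranges: [-3.07, 3.07], [-1.43, 2.12], [-1.02, 1.25], [-3.03, 1.67], [-3.05, -0], [-3.03, 3.03]. Speed limits (rad/s): [2.39, 2.39, 3.01, 3.14, 3.14, 3.14].

INTERFACE

Orientations are given as [roll, pitch, yaw] about the fixed x, y, z axes, in that order (R = Rz(yaw) Ry(pitch) Rx(roll)).
In Python, from station import arm gives the robot as it stands.
- The arm moves only by the tool arm_command, never from a script. Its argument "series" is one flat list of numbers, 7 for each row, row after row: the turn, a rotation vector about the tool's x, y, z each as a share of 90 degrees, from -1 to 1, then the shift along the tool's x, y, z each as a share of 0.1 m, from -1 to 1, then the opening, from 0 (shut) to 1 (fully open). A call has 1 to 8 rows; each row is the pose to reach, as a shift and turn from the pose commanded when the call began, along the tool's axes at that moment; what a row does not reach only later rows make up. A row lasts 1/8 s, in which the tool goes at most 62.5 mm and 10.7 degrees, less where a joint would pass 70% of its speed; a pose out of reach is approached as far as the arm can. A call with a number of a shift or a turn outside -1 to 1 is refused whole. A call with a gripper value outside its range is refused whole. The fingers move at their own pace and stop on an object; "force" is the grip in N (left out, the last holds). Time passes only in rows, so rows that repeat a pose let the fingers close. It gives the time, the measured TCP pose, the force, the opening and the grip force at its end, in the units of the state.
- arm.get_state(): the state, without advancing time (a new reading comes with each control period).
- arm.grab_frame(name): name is "scene" or "top" or "wrist"; returns the picture (420x560x3 uint8, blue, green, red); there is no depth.
- arm.camera_model(name): a dict with "fovy" (degrees; the focal length in pixels is half the picture's height over the tangent of half this angle, whatever the lens; pixels are square), "cx", "cy" (the principal point, pixels), "pose" (4x4, takes a point from camera to world coordinates). Camera axes: x right, y down, z forward; pixel columns grow to the right and rows downward; lengths in m; the calibration is good to about 2 mm. The wrist camera is an equidistant fisheye: a pixel r from the principal point sees the ray r / f radians off the axis. A picture is of the moment at which its call begins: read the wrist's pose just before it. camera_model takes no time and is no camera call; for the wrist camera it gives the pose at the moment of the call.
- arm.job_done(): hands the job in; it is judged then, once.
The state is a dict: "t": time; "q": joint angles; "qd": joint speeds; "joint_efforts": joint torques, N m; "eef_pos": TCP position; "ee_rot": TCP orientation; "force": force on the tool from outside, world axes, zero at the start; "moment": the same for the moment, N m; "width": finger opening in m; "gripper_force": force on a finger pad.
Only numpy, scipy, OpenCV 4.12 (cv2) and the standard library are available. Lean on these libraries where they do the work, as an engineer would, in place of code of your own. Each camera call takes 0.05 s, during which the arm holds its last target. There are 200 camera calls.

TASK

Fit the absorber cartridge (the white canister with the round grip knob on top) upright into the black cup of the mount and push it down until the cup is fully home in its housing. Then turn the steel latch by its black pin as far as it goes, so that its nose lies over the cartridge's shoulder, and let go. Leave the other things on the table where they are.

Things in the scene. Friction and masses are not known exactly. Their poses are not given: they have to be found in the camera images.
- cartridge: loose absorber cartridge, 0.25 to 0.46 kg, standing on the table: white plastic cylinder 60 mm across, 70 mm high, with thin grey bands and a flat grey shoulder, from whose centre a round grey grip knob 26 mm across rises a further 34 mm (104 mm in all). Origin: centre of its underside, z up along its axis; round, so yaw does not matter
- mount: fixed mount: grey base plate 125 (x) by 185 (y) by 12 mm, its middle 25 mm to +y of the origin; aluminium round housing 96 mm across around the cup, rim 55 mm above the table. Origin: on the cup's vertical axis at table height, z up; yaw within 0.5 rad of zero. In its frame the latch's pivot post stands at y = +60 mm, and a 20 mm pipe stub sticks out to x = +80 mm, 30 mm up
- cup_floor (a point): centre of the inner floor of the black cup, on which the cartridge's underside rests; z up. Cup: 66 mm inside diameter (3 mm clear all round), wall 4 mm, rim 25 mm above its floor. The floor is 44 mm above the table when the cup is fully up and 30 mm when home, its rim then flush with the housing's rim
- cup (a joint): how far the cup is pushed down, m: 0 fully up, 0.014 fully home (a hard stop). Starts within 3 mm of the top. It slides stiffly (about 11 N, of which cartridge and cup weigh 4 to 6 N), has no spring and stays where it is left
- latch (a joint): angle of the latch, rad: 0 open, pi/2 locked, stops at both; grows clockwise seen from above; starts at 0 to 0.3; stays where left, resistance about 0.1 N m. A flat steel bar turning on the pivot: nose 40 by 14 mm on one side, on the other a handle 60 mm long in line with it. At 0 the handle points to the mount's -x, nose to +x; locked, handle to +y, nose to -y over the shoulder beside the knob
- latch_pivot (a point): the latch's vertical pivot axis, at the underside of its bar, 103 mm above the table, 60 mm from the cup's axis. Bar 8 mm thick; round hub 26 mm across, 12 mm high. The bar clears the shoulder of a fully home cartridge by 3 mm and strikes the side of one that is more than 3 mm too high
- latch_pin (a point): top centre of the upright black round pin at the end of the latch's handle, 60 mm from the pivot: 14 mm across, rising 32 mm above the bar; its top is 143 mm above the table
- jar: bystander: loose white jar 66 mm across, 85 mm high, without a knob; origin at the centre of its underside. It, the bottle and the cartridge swap places from start to start
- bottle: bystander: loose amber bottle with a paper label and white cap, 48 mm across, 115 mm high; origin at the centre of its underside
- mask: bystander: loose black rubber face mask, a cone 100 mm across, 62 mm high; origin at the centre of its underside
- bowl: bystander: loose steel bowl 110 mm across, 35 mm high; origin at the centre of its underside
- collar: bystander: loose blue hose collar 36 mm across, 35 mm high; origin at the centre of its underside
- scope: bystander: loose steel handle 28 mm thick, about 130 mm long, lying on the table along its x; origin under its middle
Things that resemble listed ones, but are neither listed nor needed, are in the scene too. What is shaped like the mount but pink is not meant.

How it is judged:
By the outcome, as a careful person would: the job done as asked, in the order asked, and still so for the second after the job is handed in, with the robot touching nothing.
It also fails if it takes over 56 s, if anything falls off the work surface, if the arm or the gripper's body presses on something with over 40 N, if the wrist force passes 120 N, or if a joint passes its speed limit or range.

## Working session

There is one attempt and no reset: what is moved stays moved. The work goes in short steps, Python scripts to look and compute and a tool call to move; the robot and the scene stay as the last step left them, time stands still between calls to the robot, and variables do not carry over. Pictures are saved under pics/ and viewed, at most 10 in all, crops included, and the job is handed in when it is done.

Besides the shell and the picture viewer there is one more tool, called after ">>>" by a JSON object that holds its "name" and its "arguments", one argument or row to a line. arm_command: Moves the arm, as the interface text tells. Its arguments: {"type":"object","properties":{"series":{"type":"array"},"force":{"type":"number"}},"required":["series"]}

```bash
mkdir -p pics
cat > h.py <<'E'
import numpy as np,cv2
from station import arm
from scipy.spatial.transform import Rotation as R
np.set_printoptions(precision=4,suppress=True)
def snap(n,f):
    m=arm.camera_model(n); im=arm.grab_frame(n); cv2.imwrite('pics/'+f+'.png',im); np.save('pics/'+f+'.npy',m,allow_pickle=True); return im,m
def load(f): return cv2.imread('pics/'+f+'.png'),np.load('pics/'+f+'.npy',allow_pickle=True).item()
def ray(m,u,v,fish=False):
    f=210/np.tan(np.radians(m['fovy']/2)); a=np.array([(u-m['cx']),(v-m['cy'])])/f
    if fish:
        r=np.linalg.norm(a); d=np.r_[a/r*np.sin(r),np.cos(r)] if r>0 else np.array([0,0,1.])
    else: d=np.r_[a,1]
    P=np.array(m['pose']); d=P[:3,:3]@d; return P[:3,3],d/np.linalg.norm(d)
def onz(m,u,v,z,fish=False):
    o,d=ray(m,u,v,fish); return o+d*(z-o[2])/d[2]
def proj(m,p,fish=False):
    f=210/np.tan(np.radians(m['fovy']/2)); P=np.array(m['pose']); c=P[:3,:3].T@(np.array(p)-P[:3,3])
    if fish:
        s=np.hypot(c[0],c[1]); th=np.arctan2(s,c[2]); return np.array([m['cx'],m['cy']])+f*th*c[:2]/s
    return np.array([m['cx'],m['cy']])+f*c[:2]/c[2]
def tri(rays):
    A=0;b=0
    for o,d in rays:
        M=np.eye(3)-np.outer(d,d);A=A+M;b=b+M@o
    x=np.linalg.solve(A,b); return x,[np.linalg.norm(np.cross(x-o,d)) for o,d in rays]
def rel(p,yaw=None):
    "shift in tool axes, share of 0.1 m"
    s=arm.get_state(); return s
E
python3 - <<'E'
from h import *
s=arm.get_state();print(s)
a=[snap(n,n+'0') for n in('scene','top','wrist')]
for n,(i,m) in zip('stw',a):print(n,m)
cv2.imwrite('pics/st.png',cv2.resize(np.vstack([a[0][0],a[1][0]]),None,fx=.714,fy=.714))
E
```

```text
{'t': 0.0, 'q': array([ 1.4191,  0.3594,  0.011 , -0.0004, -1.2241, -0.2881]), 'qd': array([ 0.0001,  0.0006,  0.0009, -0.0005, -0.0021, -0.0011]), 'joint_efforts': array([  0.0012, -58.2715,  29.3046,   6.9967,   0.007 ,  -0.0002]), 'eef_pos': array([0.2872, 0.6103, 0.2476]), 'ee_rot': array([ 3.1399, -0.0002, -0.4399]), 'force': array([ 0.7817, -0.077 , -0.5761]), 'moment': array([ 0.0178, -0.0012,  0.0274]), 'gripper_force': 0.0, 'width': 0.08797414136756901}
s {'fovy': 46.223627056206865, 'cx': 286.3289077664356, 'cy': 208.92181844228833, 'pose': array([[-0.5359,  0.5994, -0.5945,  1.4274],
       [ 0.8442,  0.3919, -0.3658,  0.6353],
       [ 0.0137, -0.6979, -0.716 ,  1.1516],
       [ 0.    ,  0.    ,  0.    ,  1.    ]])}
t {'fovy': 43.66345330633751, 'cx': 276.48870343499703, 'cy': 197.66178187332008, 'pose': array([[ 0.0015, -0.9829,  0.1842,  0.2742],
       [-1.    , -0.0016, -0.0003,  0.0816],
       [ 0.0006, -0.1842, -0.9829,  1.7009],
       [ 0.    ,  0.    ,  0.    ,  1.    ]])}
w {'fovy': 65.70646984690485, 'cx': 279.1118447128649, 'cy': 209.99178996226178, 'pose': array([[-0.426 , -0.8699, -0.2484,  0.3531],
       [-0.9047,  0.4103,  0.1148,  0.5788],
       [ 0.0021,  0.2737, -0.9618,  0.3851],
       [ 0.    ,  0.    ,  0.    ,  1.    ]])}
```

View pics/scene0.png

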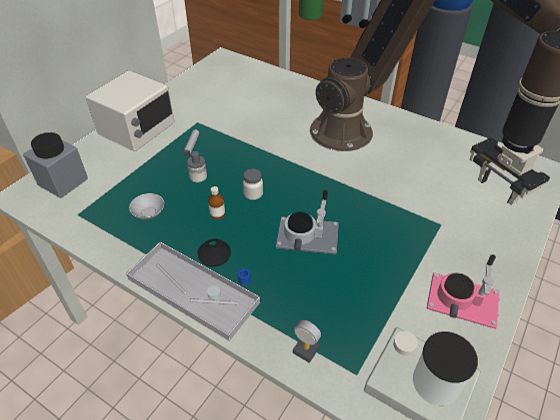

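View pics/top0.png

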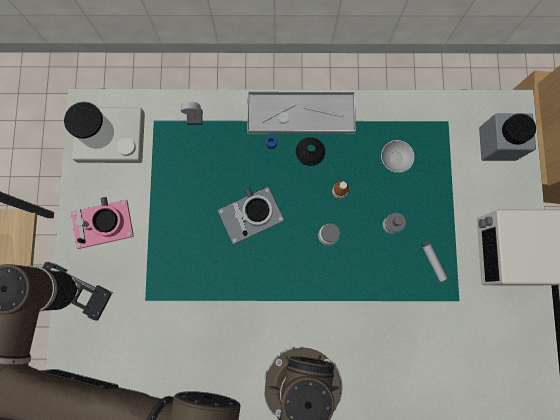

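Scene view: knobbed canister at (198,170), jar at (253,185), bottle (216,204), grey mount (305,228), pink decoy mount (463,292). Top view: knobbed canister (394,223), jar (329,234), grey mount cup (258,210). 
Could be taken for the cartridge: scene (198,170) with a knob, jar (253,185) without one, white disc on the scale at (405,343), big white drum at (445,368). By the description I choose (198,170); next is a close crop to check it.

Run:
```python
from h import *
a,_=load('scene0');b,_=load('top0')
f=lambda i,x,y,w,h,k:cv2.resize(i[y:y+h,x:x+w],None,fx=k,fy=k,interpolation=cv2.INTER_CUBIC)
c=np.vstack([np.hstack([f(a,170,120,100,75,4),f(a,270,180,100,75,4)]),np.hstack([f(b,310,190,100,75,4),f(b,210,175,100,75,4)])])
cv2.imwrite('pics/c1.png',c)
```

```text
(no output)
```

View pics/c1.png

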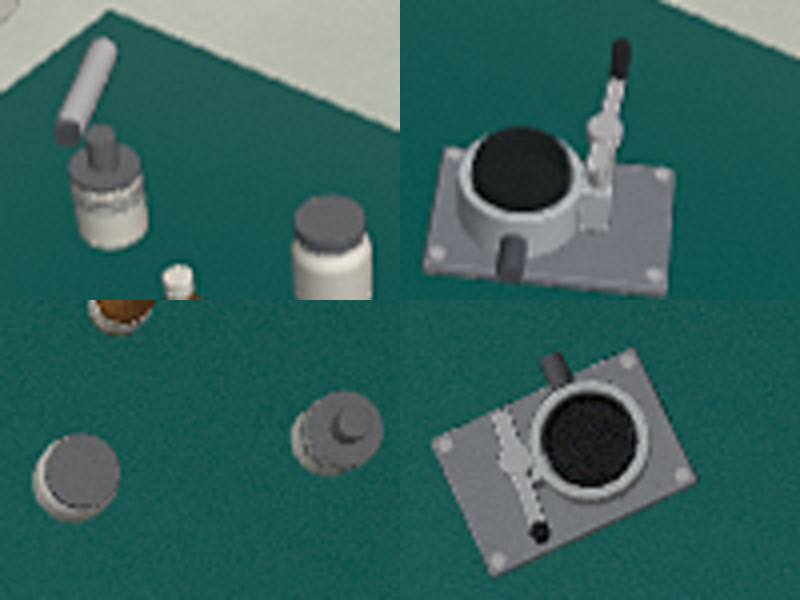

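Run:
```python
from h import *
_,a=load('scene0');_,b=load('top0')
for n,s,t in [('knobtop',(195.7,153),(398,220.5)),('shoulder',(196.3,161.5),(395.75,223)),('rim',(300.5,223),(257.2,209.8)),('pin',(325.5,191),(245.2,232.5)),('hub',(321.2,211.5),(238.5,214.8)),('jar',(252.5,175.5),(329.8,232.8)),('bottle',(214.5,190.5),(343.5,185.5))]:
    print(n,*tri([ray(a,*s),ray(b,*t)]))
```

```text
knobtop [ 0.5025 -0.2927  0.1032] [np.float64(0.00014753225213784036), np.float64(0.00014753225213788264)]
shoulder [ 0.501  -0.2958  0.0634] [np.float64(0.001151474317300335), np.float64(0.0011514743173004736)]
rim [0.5432 0.1425 0.0543] [np.float64(0.0002052672723238927), np.float64(0.00020526727232382896)]
pin [0.4601 0.1753 0.1392] [np.float64(0.0008073683596002761), np.float64(0.0008073683596003274)]
hub [0.5182 0.1968 0.1136] [np.float64(0.0004739694162812444), np.float64(0.0004739694162812127)]
jar [ 0.4677 -0.0858  0.0782] [np.float64(0.000971442834541787), np.float64(0.0009714428345417656)]
bottle [ 0.612  -0.1273  0.1043] [np.float64(0.00023904466397768094), np.float64(0.00023904466397765996)]
```

The crop shows the knobbed, banded canister, so scene (198,170) / top (394,223) is the cartridge, and (329,234) is the knobless jar. The grey mount has its handle towards −x. The triangulated heights agree with the text. Next I fly over the mount for a wrist look.

>>> {"name": "arm_command", "arguments": {
  "series": [0,0,0,0.29,0.21,0,1,0,0,0,0.58,0.42,0,1,0,0,0,0.86,0.63,0,1]
}}

```text
t: 0.52
eef_pos: [0.3387, 0.516, 0.2482]
ee_rot: [3.141, -0.0, -0.44]
force: [0.6, 0.8, 0.5]
width: 0.0877
gripper_force: 0.0
```

>>> {"name": "arm_command", "arguments": {
  "series": [0,0,0,0.29,0.21,0,1,0,0,0,0.58,0.42,0,1,0,0,0,0.86,0.63,0,1]
}}

```text
t: 0.9
eef_pos: [0.3897, 0.4223, 0.2484]
ee_rot: [3.141, 0.0, -0.44]
force: [-0.5, 0.4, 1.3]
width: 0.0878
gripper_force: 0.0
```

>>> {"name": "arm_command", "arguments": {
  "series": [0,0,0,0.29,0.21,0,1,0,0,0,0.58,0.42,0,1,0,0,0,0.86,0.63,0,1]
}}

```text
t: 1.27
eef_pos: [0.4407, 0.3287, 0.2484]
ee_rot: [3.141, 0.0, -0.44]
force: [0.5, 0.3, 0.3]
width: 0.0877
gripper_force: 0.0
```

>>> {"name": "arm_command", "arguments": {
  "series": [0,0,0.11,0.22,0.16,0,1,0,0,0.22,0.43,0.32,0,1,0,0,0.33,0.65,0.48,0,1,0,0,0.446,0.86,0.63,0,1,0,0,0.446,0.86,0.63,0,1]
}}

```text
t: 1.9
eef_pos: [0.4917, 0.235, 0.2484]
ee_rot: [3.141, -0.0, -1.143]
force: [-0.9, 0.9, 0.1]
width: 0.0875
gripper_force: 0.0
```

Run:
```python
from h import *
s=arm.get_state();print(s['t'],s['eef_pos'],s['ee_rot'],s['q'])
i,m=snap('wrist','w1');print(proj(m,[.5432,.1425,.055],True))
cv2.imwrite('pics/w1v.png',cv2.resize(i,None,fx=1.42,fy=1.42))
```

```text
1.9 [0.4917 0.235  0.2484] [ 3.1411 -0.0002 -1.1432] [ 0.8054  0.1456 -0.2758 -0.0001 -1.1499 -0.3778]
[269.2713  88.8253]
```

View pics/w1v.png

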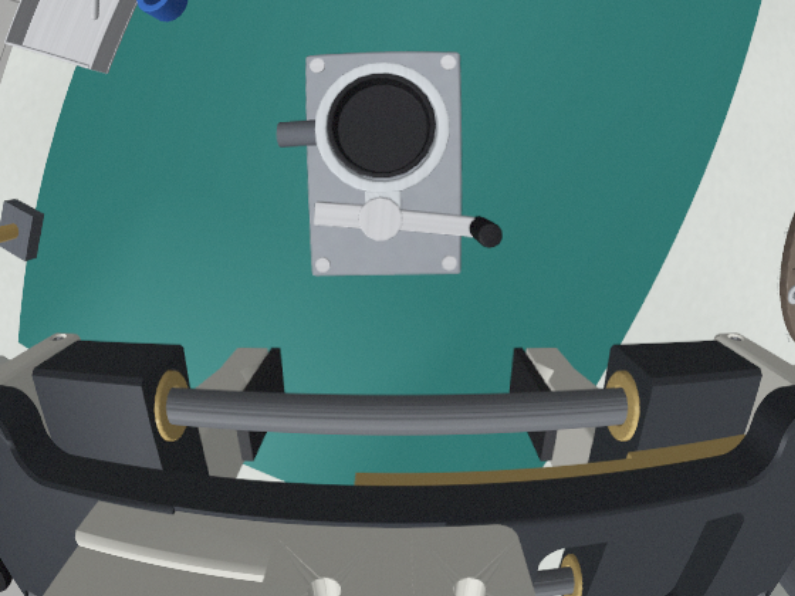

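Wrist view (1.42× zoom): the cup sits at (382,128), the hub at (381,218) and the pin top at about (489,232). The mount looks square to the camera, so its yaw is about 0.43. Now on to the cartridge with wrist pictures on the way.

```bash
cat >> h.py <<'E'
from scipy.optimize import least_squares
ang=np.linspace(0,2*np.pi,48,endpoint=False); D=np.c_[np.cos(ang),np.sin(ang)]
def circ(x,y,z,r): return [[x+r*np.cos(t),y+r*np.sin(t),z] for t in ang]
def blob(im,mask,uv):
    n,l,st,c=cv2.connectedComponentsWithStats(mask.astype(np.uint8))
    k=1+np.argmin([np.hypot(*(c[i]-uv))+(1e4 if st[i,4]<60 else 0) for i in range(1,n)])
    ys,xs=np.where(l==k); return np.c_[xs,ys],st[k]
def sup(p): return (D@np.array(p).T).max(1)
def fit(views,circles,x0):
    "views: [(model,fish,blobpts)], circles(x)-> list of 3d pts; support-function fit"
    S=[sup(b)+.5*abs(D).sum(1)*0.9 for _,_,b in views]
    f=lambda x:np.concatenate([sup([proj(m,p,fi) for p in circles(x)])-s for (m,fi,_),s in zip(views,S)])
    r=least_squares(f,x0,loss='soft_l1',x_scale=.01,diff_step=1e-4); return r.x,np.sqrt(np.mean(r.fun**2))
E
python3 - <<'E'
from h import *
i,m=load('w1');
for th in(50,60,75):
    b,st=blob(i,i.max(2)<th,(269,89)); print(th,st)
    V=[(m,True,b)]
    print(fit(V,lambda x:circ(*x[:2],.0675,.037)+circ(*x[:2],.055,.037),[.543,.1425]))
    print(fit(V,lambda x:circ(*x,.037)+circ(*x[:2],.055,.037),[.543,.1425,.0675]))
d=m['pose'][:3,:3];
for z,uv in((.115,(381/1.42,218/1.42)),(.143,(489/1.42,232/1.42))): print(onz(m,*uv,z,True))
E
```

```text
50 [ 231   52   76   72 1505]
(array([0.5439, 0.1423]), np.float64(0.98978000709003))
(array([0.5448, 0.1413, 0.0545]), np.float64(0.9176289428935712))
60 [ 231   52   76   73 4304]
(array([0.544 , 0.1427]), np.float64(0.3468448550847715))
(array([0.5441, 0.1425, 0.0654]), np.float64(0.24195570067410324))
75 [ 231   52   76   73 4361]
(array([0.544 , 0.1428]), np.float64(0.254753466328371))
(array([0.5441, 0.1427, 0.0671]), np.float64(0.24946784134737793))
[0.5177 0.1966 0.115 ]
[0.4627 0.1761 0.143 ]
```

>>> {"name": "arm_command", "arguments": {
  "series": [0,0,0,0.32,0.17,0,1,0,0,0,0.64,0.35,0,1,0,0,0,0.96,0.52,0,1]
}}

```text
t: 2.33
eef_pos: [0.4837, 0.1271, 0.2485]
ee_rot: [3.142, 0.0, -1.136]
force: [0.6, 0.1, -0.4]
width: 0.0875
gripper_force: 0.0
```

>>> {"name": "arm_command", "arguments": {
  "series": [0,0,0,0.32,0.17,0,1,0,0,0,0.64,0.35,0,1,0,0,0,0.96,0.52,0,1]
}}

```text
t: 2.7
eef_pos: [0.4767, 0.0181, 0.2486]
ee_rot: [-3.141, 0.0, -1.137]
force: [0.2, 0.9, 0.7]
width: 0.0879
gripper_force: 0.0
```

>>> {"name": "arm_command", "arguments": {
  "series": [0,0,0,0.32,0.17,0,1,0,0,0,0.64,0.35,0,1,0,0,0,0.96,0.52,0,1]
}}

```text
t: 3.08
eef_pos: [0.4697, -0.0909, 0.2487]
ee_rot: [-3.141, 0.0, -1.137]
force: [1.1, -0.8, -0.1]
width: 0.0876
gripper_force: 0.0
```

>>> {"name": "arm_command", "arguments": {
  "series": [0,0,0,0.32,0.17,0,1,0,0,0,0.64,0.35,0,1,0,0,0,0.96,0.52,0,1,0,0,0,0.96,0.52,0,1]
}}

```text
t: 3.58
eef_pos: [0.4625, -0.2005, 0.2483]
ee_rot: [3.141, 0.0, -1.14]
force: [0.2, 0.4, -0.6]
width: 0.0879
gripper_force: 0.0
```

Run:
```python
from h import *
s=arm.get_state();print(s['t'],s['eef_pos'],s['ee_rot'],s['q'])
i,m=snap('wrist','w2');print(proj(m,[.5025,-.2935,.104],True),proj(m,[.5025,-.2935,.07],True))
cv2.imwrite('pics/w2v.png',cv2.resize(i[:300],None,fx=1.42,fy=1.42))
```

```text
3.575 [ 0.4625 -0.2005  0.2483] [ 3.1411  0.0002 -1.1399] [-0.0188  0.0757 -0.357   0.     -1.1387  0.4496]
[280.5407  88.252 ] [280.3539  91.6372]
```

View pics/w2v.png

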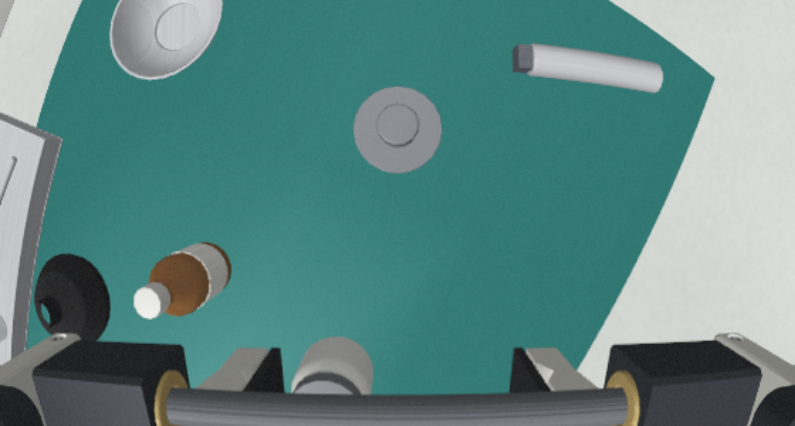

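The cartridge is at (398,130), seen almost straight down, with its knob at (398,125). The bowl, scope and bottle are well clear. I fit its centre now.

Run:
```python
from h import *
i,m=load('w2'); hsv=cv2.cvtColor(i,cv2.COLOR_BGR2HSV)
for th in(50,80,100):
    b,st=blob(i,hsv[...,1]<th,(280,91)); print(th,st,fit([(m,True,b)],lambda x:circ(*x[:2],.07,.03)+circ(*x[:2],.104,.013),[.5025,-.2935]))
x=np.array([.5025,-.2935]);s=arm.get_state();M=R.from_euler('xyz',s['ee_rot']).as_matrix()
x=fit([(m,True,b)],lambda x:circ(*x[:2],.07,.03),x)[0]
print(M.T@(np.r_[x,.095]-s['eef_pos'])*10)
```

```text
50 [ 249   61   62   61 2958] (array([ 0.5035, -0.2941]), np.float64(0.300538719224233))
80 [ 249   61   62   61 3008] (array([ 0.5036, -0.2941]), np.float64(0.45759769382963894))
100 [ 249   61   62   61 3033] (array([ 0.5036, -0.294 ]), np.float64(0.5865465040405594))
[1.0293 0.0213 1.5326]
```

>>> {"name": "arm_command", "arguments": {
  "series": [0,0,0,0.33,0.01,0.16,1,0,0,0,0.67,0.02,0.33,1,0,0,0,1.0,0.02,0.53,1]
}}

```text
t: 4.0
eef_pos: [0.5037, -0.2908, 0.1954]
ee_rot: [-3.141, -0.001, -1.137]
force: [0.5, 0.5, 1.0]
width: 0.0874
gripper_force: 0.0
```

>>> {"name": "arm_command", "arguments": {
  "series": [0,0,0,0.03,0,0.3,1,0,0,0,0.03,0,0.6,1,0,0,0,0.03,0,0.85,1,0,0,0,0.03,0,1.0,1,0,0,0,0.03,0,1.0,1]
}}

```text
t: 4.62
eef_pos: [0.5036, -0.2931, 0.0948]
ee_rot: [3.14, 0.001, -1.139]
force: [-0.1, 0.2, -0.2]
width: 0.0873
gripper_force: 0.0
```

Run:
```python
from h import *
s=arm.get_state();print(s['t'],s['eef_pos'],s['ee_rot'],s['force'])
```

```text
4.625 [ 0.5036 -0.2931  0.0948] [ 3.1401  0.0011 -1.1388] [-0.0764  0.1661 -0.1688]
```

>>> {"name": "arm_command", "arguments": {
  "series": [0,0,0,0,0,0,0,0,0,0,0,0,0,0,0,0,0,0,0,0,0,0,0,0,0,0,0,0,0,0,0,0,0,0,0,0,0,0,0,0,0,0],
  "force": 45
}}

```text
t: 5.38
eef_pos: [0.5037, -0.294, 0.0956]
ee_rot: [-3.142, -0.0, -1.14]
force: [0.7, -0.2, 0.6]
width: 0.0331
gripper_force: 0.0
```

>>> {"name": "arm_command", "arguments": {
  "series": [0,0,0,0,0,-0.2,0,0,0,0,0,0,-0.45,0,0,0,0,0,0,-0.7,0,0,0,0,0,0,-0.95,0,0,0,0,0,0,-0.95,0]
}}

```text
t: 6.0
eef_pos: [0.5045, -0.2941, 0.1919]
ee_rot: [-3.139, -0.002, -1.14]
force: [0.3, 0.9, -2.9]
width: 0.025
gripper_force: 44.9
```

Run:
```python
from h import *
s=arm.get_state();print(s['t'],s['eef_pos'],s['ee_rot'],s['force'],s['moment'],s['width'],s['gripper_force'])
i,m=snap('wrist','w3');cv2.imwrite('pics/w3v.png',i)
M=R.from_euler('xyz',s['ee_rot']).as_matrix()
print(M.T@(np.array([.544,.1427,s['eef_pos'][2]])-s['eef_pos'])*10)
```

```text
6.0 [ 0.5045 -0.2941  0.1919] [-3.1392 -0.0018 -1.1404] [ 0.3167  0.9411 -2.9304] [0.0407 0.0185 0.0209] 0.02503450312659269 44.94227349758148
[-3.805  -2.1816 -0.0015]
```

View pics/w3v.png

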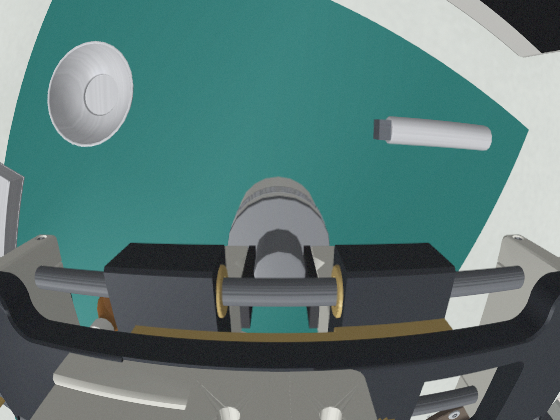

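The cartridge hangs in the jaws: knob between the pads at (280,265), shoulder ellipse around (278,225). I lift further and carry it to above the cup.

>>> {"name": "arm_command", "arguments": {
  "series": [0,0,0,0,0,-0.2,0,0,0,0,-0.1,-0.05,-0.4,0,0,0,0,-0.35,-0.2,-0.6,0,0,0,0,-0.65,-0.37,-0.6,0,0,0,0,-0.95,-0.545,-0.6,0]
}}

```text
t: 6.68
eef_pos: [0.5128, -0.1837, 0.2487]
ee_rot: [3.14, 0.002, -1.141]
force: [-0.1, 0.3, -4.3]
width: 0.0248
gripper_force: 44.9
```

>>> {"name": "arm_command", "arguments": {
  "series": [0,0,0,-0.32,-0.18,0,0,0,0,0,-0.64,-0.36,0,0,0,0,0,-0.95,-0.545,0,0]
}}

```text
t: 7.05
eef_pos: [0.5226, -0.0746, 0.2486]
ee_rot: [3.139, 0.001, -1.141]
force: [1.4, -0.7, -3.0]
width: 0.0248
gripper_force: 44.9
```

>>> {"name": "arm_command", "arguments": {
  "series": [0,0,0,-0.32,-0.18,0,0,0,0,0,-0.64,-0.36,0,0,0,0,0,-0.95,-0.545,0,0]
}}

```text
t: 7.42
eef_pos: [0.5325, 0.0344, 0.2486]
ee_rot: [3.139, 0.001, -1.141]
force: [0.5, -0.1, -3.3]
width: 0.0252
gripper_force: 44.9
```

>>> {"name": "arm_command", "arguments": {
  "series": [0,0,0,-0.32,-0.18,0,0,0,0,0,-0.6,-0.36,0,0,0,0,0,-0.85,-0.5,0,0,0,0,0,-0.95,-0.545,0,0,0,0,0,-0.95,-0.545,0,0]
}}

```text
t: 8.05
eef_pos: [0.5427, 0.1424, 0.2492]
ee_rot: [3.139, -0.0, -1.14]
force: [-0.6, 0.0, -3.7]
width: 0.0251
gripper_force: 44.9
```

Run:
```python
from h import *
s=arm.get_state();print(s['t'],s['eef_pos'],s['ee_rot'],s['force'],s['width'],s['gripper_force'])
w,mw=snap('wrist','w4');a,ma=snap('scene','s4');b,mb=snap('top','t4')
x,y,z=s['eef_pos'];z0=z-.095
for m,f in((mw,1),(ma,0)):
    P=np.array([proj(m,p,f) for p in circ(x,y,z0,.03)]);Q=np.array([proj(m,p,f) for p in circ(x,y,z0+.07,.03)])
    print(P.min(0),P.max(0),Q.min(0),Q.max(0))
u,v=proj(ma,[x,y,z0+.03]).astype(int)
c=np.hstack([cv2.resize(a[v-70:v+70,u-70:u+70],(400,400),interpolation=2),cv2.resize(w[130:330,180:380],(400,400),interpolation=2)]);print(u-70,v-70)
cv2.imwrite('pics/c4.png',c)
```

```text
8.05 [0.5427 0.1424 0.2492] [ 3.1392 -0.0001 -1.1395] [-0.6226  0.0445 -3.7118] 0.025091921106526496 44.947949051856995
[237.4677 180.3903] [317.0939 256.3823] [222.5239 205.4318] [331.4739 304.6909]
[291.3052 192.2498] [312.0815 206.8353] [291.832  174.3708] [313.369  188.9434]
232 121
```

View pics/c4.png

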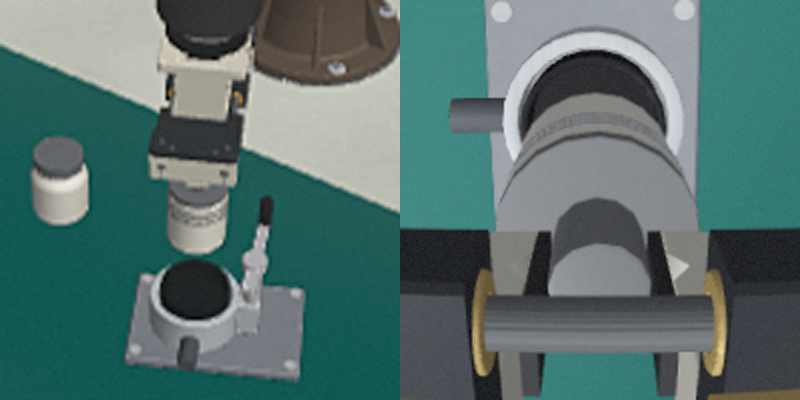

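Scene crop: the cartridge hangs upright above the cup, its bottom edge at about (198,252) in the crop. It sits lower in the jaws than I planned, because the lift began as the jaws closed. I fit its position in the hand.

Run:
```python
from h import *
_,mw=load('w4');_,ma=load('s4')
def f(p):
    x,y,z,tx,ty=p
    M=R.from_rotvec([tx,ty,0]).as_matrix()
    C=lambda h:[M@np.array([.03*np.cos(t),.03*np.sin(t),h-.1])+[x,y,z+.1] for t in np.linspace(0,2*np.pi,120)]
    Sb=np.array([proj(ma,q) for q in C(0)]);Ss=np.array([proj(ma,q) for q in C(.07)])
    Wb=np.array([proj(mw,q,1) for q in C(0)]);Ws=np.array([proj(mw,q,1) for q in C(.07)])
    return np.r_[Sb[:,1].max()-209.2,Sb[:,0].min()-290.8,Sb[:,0].max()-311.5,
      Ws[:,1].min()-196,Ws[:,0].min()-228.5,Ws[:,0].max()-328,Wb[:,1].min()-176.5, tx*20,ty*20]
for k in(0,1):
    r=least_squares((f if k else lambda p:f(np.r_[p,0,0])),[.543,.142,.154]+[0]*2*k,x_scale=.01);print(r.x,r.fun)
```

```text
[0.5423 0.1415 0.1379] [ 1.4174  0.1682  0.0719  0.6656 -0.4534  0.6597 -0.9316  0.      0.    ]
[ 0.5434  0.1413  0.138  -0.0004  0.0295] [ 1.1365  0.4284  0.326   0.0893 -0.5244  0.6714 -0.2752 -0.0085  0.5892]
```

>>> {"name": "arm_command", "arguments": {
  "series": [0,0,0,0,-0.013,0.2,0,0,0,0,0,-0.013,0.4,0,0,0,0,0,-0.013,0.55,0,0,0,0,0,-0.013,0.65,0,0,0,0,0,-0.013,0.65,0],
  "force": 60
}}

```text
t: 8.82
eef_pos: [0.5442, 0.1425, 0.185]
ee_rot: [3.14, -0.0, -1.141]
force: [0.2, 0.9, -3.8]
width: 0.0247
gripper_force: 59.9
```

Run:
```python
from h import *
s=arm.get_state();print(s['t'],s['eef_pos'],s['ee_rot'],s['force'],s['width'],s['gripper_force'])
w,mw=snap('wrist','w5');a,ma=snap('scene','s5')
c=np.hstack([cv2.resize(a[150:270,240:360],(400,400),interpolation=2),cv2.resize(w[130:330,180:380],(400,400),interpolation=2)])
cv2.imwrite('pics/c5.png',c)
```

```text
8.825 [0.5442 0.1425 0.185 ] [ 3.1404 -0.0002 -1.1407] [ 0.2359  0.8856 -3.7861] 0.02468731761824739 59.94186222553253
```

View pics/c5.png

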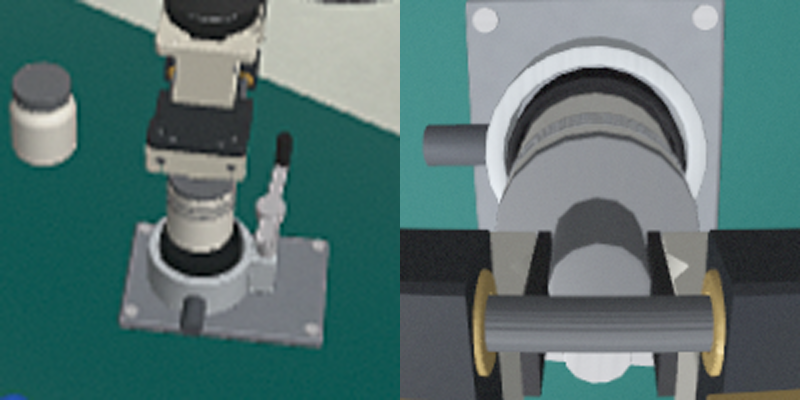

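The cartridge is just above the cup's mouth and centred in both views. I lower it slowly.

>>> {"name": "arm_command", "arguments": {
  "series": [0,0,0,0,0,0.05,0,0,0,0,0,0,0.1,0,0,0,0,0,0,0.15,0,0,0,0,0,0,0.2,0]
}}

```text
t: 9.43
eef_pos: [0.5444, 0.1429, 0.1652]
ee_rot: [3.141, -0.0, -1.14]
force: [-0.3, -0.2, -2.8]
width: 0.024
gripper_force: 59.9
```

>>> {"name": "arm_command", "arguments": {
  "series": [0,0,0,0,0,0.03,0,0,0,0,0,0,0.06,0,0,0,0,0,0,0.09,0,0,0,0,0,0,0.12,0]
}}

```text
t: 9.93
eef_pos: [0.5445, 0.1429, 0.1534]
ee_rot: [-3.141, 0.0, -1.14]
force: [-0.1, 0.4, -2.4]
width: 0.0246
gripper_force: 59.9
```

>>> {"name": "arm_command", "arguments": {
  "series": [0,0,0,0,0,0.02,0,0,0,0,0,0,0.04,0,0,0,0,0,0,0.06,0,0,0,0,0,0,0.08,0]
}}

```text
t: 10.42
eef_pos: [0.5451, 0.143, 0.1469]
ee_rot: [-3.14, -0.001, -1.14]
force: [-2.4, -0.5, 6.1]
width: 0.0247
gripper_force: 59.9
```

>>> {"name": "arm_command", "arguments": {
  "series": [0,0,0,0,0,0.01,0,0,0,0,0,0,0.02,0,0,0,0,0,0,0.03,0]
}}

```text
t: 10.8
eef_pos: [0.5451, 0.143, 0.1439]
ee_rot: [-3.14, -0.001, -1.14]
force: [-1.3, -0.3, 6.9]
width: 0.0244
gripper_force: 59.9
```

>>> {"name": "arm_command", "arguments": {
  "series": [0,0,0,0,0,0.01,0,0,0,0,0,0,0.02,0,0,0,0,0,0,0.03,0]
}}

```text
t: 11.18
eef_pos: [0.5451, 0.143, 0.1409]
ee_rot: [-3.14, -0.001, -1.14]
force: [-1.9, 0.1, 6.5]
width: 0.0246
gripper_force: 59.9
```

>>> {"name": "arm_command", "arguments": {
  "series": [0,0,0,0,0,0.01,0,0,0,0,0,0,0.02,0]
}}

```text
t: 11.42
eef_pos: [0.5451, 0.143, 0.1389]
ee_rot: [-3.14, -0.001, -1.14]
force: [-1.0, -0.4, 6.1]
width: 0.0248
gripper_force: 59.9
```

>>> {"name": "arm_command", "arguments": {
  "series": [0,0,0,0,0,0.01,0,0,0,0,0,0,0.02,0]
}}

```text
t: 11.68
eef_pos: [0.5456, 0.1431, 0.1377]
ee_rot: [-3.139, -0.001, -1.139]
force: [-2.9, -0.2, 16.3]
width: 0.0244
gripper_force: 60.0
```

>>> {"name": "arm_command", "arguments": {
  "series": [0,0,0,0,0,0.01,0,0,0,0,0,0,0.02,0]
}}

```text
t: 11.92
eef_pos: [0.546, 0.1432, 0.1375]
ee_rot: [-3.138, -0.001, -1.139]
force: [-8.8, -0.3, 31.6]
width: 0.0248
gripper_force: 60.1
```

Hard stop: the force rises to 31 N with no more travel, so the cup is home. I ease off, open and rise.

>>> {"name": "arm_command", "arguments": {
  "series": [0,0,0,0,0,-0.015,0,0,0,0,0,0,-0.025,0,0,0,0,0,0,-0.025,0.6,0,0,0,0,0,-0.025,0.6,0,0,0,0,0,-0.025,0.6,0,0,0,0,0,-0.025,0.6]
}}

```text
t: 12.68
eef_pos: [0.5444, 0.1429, 0.1359]
ee_rot: [3.141, -0.0, -1.14]
force: [-0.9, 0.8, -0.1]
width: 0.0516
gripper_force: 0.0
```

>>> {"name": "arm_command", "arguments": {
  "series": [0,0,0,0,0,-0.1,0.6,0,0,0,0,0,-0.3,0.6,0,0,0,0,0,-0.6,0.6,0,0,0,0,0,-1,0.6]
}}

```text
t: 13.18
eef_pos: [0.5441, 0.1427, 0.237]
ee_rot: [3.14, -0.0, -1.14]
force: [0.6, 1.4, 0.7]
width: 0.0523
gripper_force: 0.0
```

>>> {"name": "arm_command", "arguments": {
  "series": [0,0,0,-0.4,0,0,0.6,0,0,0,-0.8,0,0,0.6,0,0,0,-1,0,0,0.6,0,0,0,-1,0,0,0.6]
}}

```text
t: 13.68
eef_pos: [0.5024, 0.2347, 0.2365]
ee_rot: [-3.141, 0.0, -1.138]
force: [0.6, -0.3, 0.7]
width: 0.0528
gripper_force: 0.0
```

Run:
```python
from h import *
s=arm.get_state();print(s['t'],s['eef_pos'],s['ee_rot'],s['force'],s['width'],s['q'])
w,mw=snap('wrist','w6');a,ma=snap('scene','s6')
for p in([.544,.1427,.1],[.544,.1427,.134],[.5177,.1966,.115],[.4627,.1761,.143]):print(proj(mw,p,1),proj(ma,p))
c=np.hstack([cv2.resize(a[160:280,240:360],(400,400),interpolation=2),cv2.resize(w[0:200,170:370],(400,400),interpolation=2)])
cv2.imwrite('pics/c6.png',c)
```

```text
13.675 [0.5024 0.2347 0.2365] [-3.1412  0.     -1.1383] [ 0.5649 -0.2724  0.7479] 0.05278190484550779 [ 0.7904  0.1697 -0.2747  0.0001 -1.1261 -0.3579]
[278.7436  87.595 ] [300.8703 212.7476]
[278.6906  83.0518] [301.2773 204.6705]
[280.3564 160.7187] [321.403  211.0446]
[360.3581 172.5029] [325.1401 190.6625]
```

View pics/c6.png

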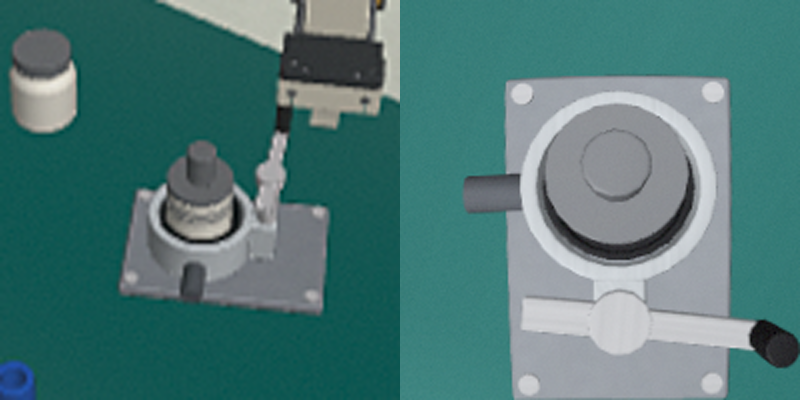

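The scene crop shows the cartridge upright in the cup, with the cup rim flush with the housing. The wrist crop shows the pin top at (783,347), which is full pixel (361.5,173.5). Now the latch: I plan to grip the pin lightly and follow the arc at fixed yaw.

Run:
```python
from h import *
_,m=load('w6');_,m1=load('w1');s=arm.get_state();M=R.from_euler('xyz',s['ee_rot']).as_matrix()
pin=onz(m,361.5,173.5,.143,True);hub=onz(m,170+620/4-.0,323/2,.115,True);
print(pin,hub,tri([ray(m,361.5,173.5,True),ray(m1,344.4,163.4,True),ray(load('scene0')[1],325.5,191)]))
hub=(hub+[.5177,.1966,.115])/2
v=pin-hub;print(np.linalg.norm(v[:2]));a0=np.degrees(np.arctan2(v[1],v[0]))%360
u=hub[:2]-[.544,.1427];e=np.degrees(np.arctan2(u[1],u[0]));print(a0,e)
print('to pin',M.T@(np.r_[pin[:2],.140]-s['eef_pos'])*10)
for a in np.linspace(a0,e-2,9)[1:]:
    q=hub[:2]+.06*np.r_[np.cos(np.radians(a)),np.sin(np.radians(a))]
    q0=hub[:2]+.06*np.r_[np.cos(np.radians(a0)),np.sin(np.radians(a0))]
    print(round(a,1),q,(M.T@np.r_[q-q0,0])*10)
```

```text
[0.4616 0.1764 0.143 ] [0.4849 0.1819 0.115 ] (array([0.4614, 0.1764, 0.1408]), [np.float64(0.0005117110076816088), np.float64(0.000712153568716873), np.float64(0.00030671361724635983)])
0.041768104095189475
197.93719529351128 132.53070604520403
to pin [0.347  0.6134 0.9621]
189.5 [0.4421 0.1793] [-0.0865 -0.0168 -0.    ]
181.1 [0.4413 0.1881] [-0.1697 -0.046  -0.    ]
172.7 [0.4418 0.1969] [-0.2477 -0.0872 -0.0001]
164.2 [0.4436 0.2055] [-0.3188 -0.1393 -0.0001]
155.8 [0.4466 0.2138] [-0.3815 -0.2013 -0.0001]
147.4 [0.4508 0.2216] [-0.4344 -0.2717 -0.0001]
139.0 [0.4561 0.2286] [-0.4765 -0.3492 -0.0001]
130.5 [0.4623 0.2348] [-0.5067 -0.432  -0.0001]
```

The hub pixel ignored the crop's offset, so I redo it with (280,161.5).

Run:
```python
from h import *
_,m=load('w6');s=arm.get_state();M=R.from_euler('xyz',s['ee_rot']).as_matrix()
pin=np.array([.4616,.1764,.143]);hub=onz(m,280,161.5,.115,True);print(hub)
hub=(hub+[.5177,.1966,.115])/2
v=pin-hub;print(np.linalg.norm(v[:2]));a0=np.degrees(np.arctan2(v[1],v[0]))%360
u=hub[:2]-[.544,.1427];e=np.degrees(np.arctan2(u[1],u[0]));print(a0,e)
for a in np.linspace(a0,e-2,13)[1:]:
    q,q0=[.06*np.r_[np.cos(np.radians(t)),np.sin(np.radians(t))] for t in(a,a0)]
    print(round(a,1),(M.T@np.r_[q-q0,0])*10)
```

```text
[0.5177 0.1973 0.115 ]
0.059741219095645906
200.11630491021245 115.86791393507492
192.9 [-0.0745 -0.0107 -0.    ]
185.7 [-0.147  -0.0306 -0.    ]
178.6 [-0.2165 -0.0594 -0.    ]
171.4 [-0.2818 -0.0967 -0.0001]
164.2 [-0.3419 -0.1419 -0.0001]
157.0 [-0.3959 -0.1942 -0.0001]
149.8 [-0.443  -0.2529 -0.0001]
142.6 [-0.4823 -0.3171 -0.0001]
135.4 [-0.5133 -0.3856 -0.0001]
128.2 [-0.5355 -0.4575 -0.0002]
121.1 [-0.5485 -0.5315 -0.0002]
113.9 [-0.5521 -0.6067 -0.0002]
```

>>> {"name": "arm_command", "arguments": {
  "series": [0,0,0,0.18,0.3,0.15,0.4,0,0,0,0.35,0.61,0.3,0.4,0,0,0,0.35,0.61,0.5,0.4,0,0,0,0.35,0.61,0.7,0.4,0,0,0,0.35,0.61,0.96,0.4,0,0,0,0.35,0.61,0.96,0.4]
}}

```text
t: 14.52
eef_pos: [0.4612, 0.1749, 0.1386]
ee_rot: [3.138, -0.001, -1.142]
force: [0.1, -1.0, 0.7]
width: 0.0349
gripper_force: 0.0
```

>>> {"name": "arm_command", "arguments": {
  "series": [0,0,0,0,0,0,0,0,0,0,0,0,0,0,0,0,0,0,0,0,0,0,0,0,0,0,0,0,0,0,0,0,0,0,0],
  "force": 15
}}

```text
t: 15.15
eef_pos: [0.4629, 0.1772, 0.1409]
ee_rot: [-3.139, 0.0, -1.14]
force: [4.0, 0.0, 3.9]
width: 0.0132
gripper_force: 15.0
```

Gripped the pin: width 13 mm, grip force 15 N. I follow the first half of the arc.

>>> {"name": "arm_command", "arguments": {
  "series": [0,0,0,-0.075,-0.01,0,0,0,0,0,-0.147,-0.03,0,0,0,0,0,-0.216,-0.06,0,0,0,0,0,-0.282,-0.097,0,0,0,0,0,-0.342,-0.142,0,0,0,0,0,-0.396,-0.194,0,0]
}}

```text
t: 15.9
eef_pos: [0.4612, 0.2193, 0.1403]
ee_rot: [3.137, -0.001, -1.141]
force: [-8.8, -1.8, 12.6]
width: 0.0137
gripper_force: 15.0
```

>>> {"name": "arm_command", "arguments": {
  "series": [0,0,0,-0.047,-0.059,0,0,0,0,0,-0.086,-0.123,0,0,0,0,0,-0.117,-0.191,0,0,0,0,0,-0.14,-0.263,0,0]
}}

```text
t: 16.4
eef_pos: [0.4782, 0.2441, 0.1394]
ee_rot: [3.137, 0.001, -1.141]
force: [-11.7, 3.4, 5.4]
width: 0.0136
gripper_force: 15.0
```

>>> {"name": "arm_command", "arguments": {
  "series": [0,0,0,-0.007,-0.037,0,0,0,0,0,-0.013,-0.074,0,0,0,0,0,-0.015,-0.112,0,0,0,0,0,-0.017,-0.149,0,0]
}}

```text
t: 16.9
eef_pos: [0.4918, 0.2517, 0.1393]
ee_rot: [3.138, 0.001, -1.141]
force: [-6.6, 2.6, 3.7]
width: 0.0134
gripper_force: 15.0
```

>>> {"name": "arm_command", "arguments": {
  "series": [0,0,0,0.01,-0.02,0,0,0,0,0,0.02,-0.04,0,0,0,0,0,0.02,-0.04,0,0]
}}

```text
t: 17.27
eef_pos: [0.4941, 0.2521, 0.1391]
ee_rot: [3.135, 0.002, -1.141]
force: [-18.5, 8.0, 9.3]
width: 0.0135
gripper_force: 15.0
```

>>> {"name": "arm_command", "arguments": {
  "series": [0,0,0,0,-0.02,0,0,0,0,0,0,-0.03,0,0,0,0,0,0,-0.03,0,0]
}}

```text
t: 17.65
eef_pos: [0.4945, 0.2518, 0.1387]
ee_rot: [3.13, 0.002, -1.142]
force: [-27.1, 5.4, 14.8]
width: 0.0135
gripper_force: 15.0
```

The stop is reached: the force climbs to 27 N while the pin stays still. I unload, let go and rise.

>>> {"name": "arm_command", "arguments": {
  "series": [0,0,0,0,0.02,0,0,0,0,0,0,0.04,0,0,0,0,0,0,0.04,0,0.4,0,0,0,0,0.04,0,0.4,0,0,0,0,0.04,0,0.4,0,0,0,0,0.04,0,0.4]
}}

```text
t: 18.4
eef_pos: [0.4975, 0.2513, 0.14]
ee_rot: [3.141, -0.0, -1.141]
force: [0.7, -0.3, 0.3]
width: 0.0349
gripper_force: 0.0
```

>>> {"name": "arm_command", "arguments": {
  "series": [0,0,0,0,0,-0.15,0.4,0,0,0,0,0,-0.4,0.4,0,0,0,0,0,-0.7,0.4,0,0,0,0,0,-1,0.4]
}}

```text
t: 18.9
eef_pos: [0.4976, 0.2514, 0.2422]
ee_rot: [-3.141, 0.0, -1.14]
force: [0.3, 0.1, 0.3]
width: 0.0348
gripper_force: 0.0
```

>>> {"name": "arm_command", "arguments": {
  "series": [0,0,0,-0.2,0,-0.1,0.4,0,0,0,-0.4,0,-0.2,0.4,0,0,0,-0.5,0,-0.3,0.4,0,0,0,-0.5,0,-0.3,0.4]
}}

```text
t: 19.4
eef_pos: [0.4763, 0.2981, 0.2704]
ee_rot: [-3.141, 0.0, -1.139]
force: [-0.2, -0.5, -0.2]
width: 0.0351
gripper_force: 0.0
```

Run:
```python
from h import *
s=arm.get_state();print(s['t'],s['eef_pos'],s['force'],s['width'])
w,mw=snap('wrist','w7');a,ma=snap('scene','s7')
c=np.hstack([cv2.resize(a[160:280,240:360],(400,400),interpolation=2),cv2.resize(w[0:240,160:400],(400,400),interpolation=2)])
cv2.imwrite('pics/c7.png',c)
```

```text
19.4 [0.4763 0.2981 0.2704] [-0.2106 -0.4849 -0.1682] 0.03507857886387834
```

View pics/c7.png

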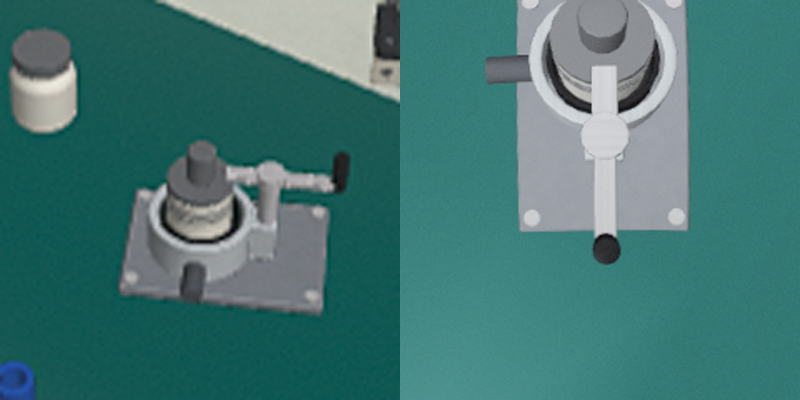

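The nose, with its tip at (604,70), lies over the shoulder beside the knob. The handle runs straight from the hub (605,135) to the pin (606,248), parallel to the plate's sides, so the latch is locked, and the arm is clear.

```bash
python3 -c "
from station import arm
print(arm.job_done())"
```

```text
the job is handed in; nothing more can be done
None
```

I fitted the cartridge upright into the cup, pushed the cup home to its hard stop, turned the latch to its stop with the nose over the shoulder, let go, and handed the job in at about 19.5 s.

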